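Change over an interlocked isolator and selector

TASK

Change over the switch box on the bench: first swing the isolator lever (thick post) clockwise until you feel it come fully home against its stop, then swing the selector lever (slim post) clockwise until it too is fully home. Go gently by feel: never force either lever against its stop or against the interlock, let go at the end, and leave the things lying round the box alone.

Things in the scene. Friction and masses are not known exactly. Their poses are not given: they have to be found in the camera images.
- switch_box: Grey switch box with aluminium cover, 170 (x) x 280 (y) x 46 mm high, fixed. Origin: centre of its underside; x to its back, y to its left, z up. Two levers turn about upright axes: isolator left (y +60 mm), selector right (y -60 mm). A hidden interlock holds the selector (0.05 rad of play) until the isolator is home to within 0.05 rad, then holds the isolator while the selector is turned.
- isolator_axis (a point): Point on the isolator's axis, 82 mm above the table, in the axes of the box (it does not move).
- isolator_post (a point): Point on the centre line of the isolator's post, 86 mm above the table: an upright black round post of 20 mm diameter on a broad (24 mm) flat steel lever, 70 mm from the axis. The post is bare from 62 mm (top of the lever) to 106 mm (top of the post) above the table.
- isolator (a joint): Isolator angle in rad, growing clockwise seen from above. At 0 the lever points from its axis to the box's front (-x of the box); it starts between 0 and 0.2. Its springy stop (some 3 N per mm at the post) cannot be seen and differs from box to box: met anywhere from 0.85 to 1.65. Steady friction, about 2 to 3 N at the post; it stays where it is left.
- selector_axis (a point): Point on the selector's axis, 82 mm above the table, in the axes of the box (it does not move).
- selector_post (a point): Point on the centre line of the selector's post: an upright dark round steel post of 12 mm diameter on a narrow (12 mm) flat steel lever, 70 mm from the axis. Bare from 62 to 106 mm above the table; this point lies 86 mm above the table.
- selector (a joint): Selector angle in rad, growing clockwise seen from above. At 0, its start, the lever points from its axis to the box's right (-y of the box); it meets its stop at 1.40, the lever then pointing nearly to the box's front. Friction and stop as for the isolator.
- stops: The two fixed stop pins of the levers, hidden under the cover, out of reach; origin that of the box. A stop bears at half the radius of the posts, so it takes twice the push on a post beyond friction. It must never take more than 30 N: keep the push on a post under about 15 N.
- selector_dog: The selector's locking part, hidden under the cover and out of reach; origin on the selector's axis 48 mm above the table, turns with the selector. It meets the interlock and the selector's stop and must never bear more than 30 N (about 15 N on the post).
- tin: Round parts tin, 67 mm across, 24 mm high, loose; origin at the centre of its underside. To be left alone.
- driver: Screwdriver with orange handle, 197 mm long, lying to the right of the box, loose; origin at the centre of its underside. To be left alone.
- zip_case: Small black domed zip case, 80 x 118 x 42 mm, loose; origin at the centre of its underside. To be left alone.

How it is judged:
On the way, in this order (a step that is already met when the one before it is completed fails the run):
1. the isolator is swung over while the selector is still at its start (value of joint isolator above 0.75 rad and value of joint selector below 0.15 rad), for 0.2 s.
2. the selector is home (value of joint selector above 1.3 rad), for 0.2 s.
At the end, for the whole second after the job is handed in: The isolator lever stands swung over (beyond 0.75 rad, locked there by the interlock) and the selector lever stands at rest within 0.1 rad of its stop (beyond 1.3 rad) (value of joint isolator above 0.75 rad and value of joint selector above 1.3 rad and velocity of joint selector below 0.05 rad/s); the robot touches nothing.
It fails at once if a lever is forced against its stop with more than 30 N at the stop (contact force between stops and anything else above 30 N).
It fails at once if the selector is forced against the interlock or its stop with more than 30 N there (contact force between selector_dog and anything else above 30 N).
It fails at once if one of the things lying round the box is moved by more than 30 mm (distance of any of tin, driver, zip_case from where it was at the start of the episode above 0.03 m).
It also fails if it takes over 72 s, if anything falls off the work surface, if the arm or the gripper's body presses on something with over 40 N, if the wrist force passes 120 N, or if a joint passes its speed limit or range.

ROBOT

A 6-joint arm with a two-finger parallel gripper is mounted at the origin on a cart in front of the work surface, level with it; the furniture and walls round the work are solid. World frame = base frame: x ahead of the robot, y to its left, z up, the work surface at z = 0. Lengths are in m, angles in rad, forces in N, time in s.
With the tool pointing down it reaches from about 0.35 to 0.85 m from the base axis. Payload 8.1 kg.
Tool frame: the origin (TCP) lies on the mounting face of the last link; the fingertips stand 173 mm ahead of it and the grasp point (between the pads) lies 155 mm ahead of it (bot.finger_overhang is the z of the fingertips in the tool frame, in m); z points along the fingers, y is the line along which they close (so a half turn about z gives the same grasp; the last joint's range is limited). The gripper opens to 85 mm and grips with 20 to 120 N. Pads are 22 mm wide; open, the fingers measure 114 mm over their backs; the gripper's body (76 mm by 85 mm) begins 54 mm behind the grasp point. The pads swing forward as they close: fully open they stand 13 mm farther back than shut.
Start: joints at [-1.332, 0.13, 1.488, -0, 1.523, -0.085], TCP at [0.191, -0.569, 0.405] pointing down, gripper open.
Joint ranges: [-2.96, 2.96], [-0.89, 2.26], [0.02, 2.5], [-1.34, 4.48], [0, 2.73], [-2.66, 2.66]. Speed limits (rad/s): [2.39, 2.39, 2.79, 3.14, 3.14, 3.14].

INTERFACE

Orientations are given as a rotation vector (axis times angle).
In Python, from rig import bot gives the robot as it stands.
- The arm moves only by the tool carry_out, never from a script. Its argument "motion" is a list of rows, each a list of 5 numbers: the shift along the tool's x, y, z in cm, then the turn about the tool's z in degrees, then the opening, from 0 (shut) to 1 (fully open). A call has 1 to 8 rows; each row is the pose to reach, as a shift and turn from the pose commanded when the call began, along the tool's axes at that moment; what a row does not reach only later rows make up. A row lasts 1/10 s, in which the tool goes at most 50 mm and 8.59 degrees, less where a joint would pass 70% of its speed; a pose out of reach is approached as far as the arm can. A call with a gripper value outside its range is refused whole. The fingers move at their own pace and stop on an object; "squeeze" is the grip in N (left out, the last holds). Time passes only in rows, so rows that repeat a pose let the fingers close. It gives the time, the measured TCP pose, the force, the opening and the grip force at its end, in the units of the state.
- bot.get_obs(): the state, without advancing time (a new reading comes with each control period).
- bot.camera(name): name is "scene" or "top"; returns a dict with "image" (384x512x3 uint8, blue, green, red), "fx", "fy", "cx", "cy" (pixels), "rvec" (rotation vector, rad) and "tvec" (3), from world to camera coordinates, as OpenCV has them. Camera axes: x right, y down, z forward; pixel columns grow to the right and rows downward; lengths in m; the calibration is good to about 2 mm. A picture is of the moment at which its call begins. There is no depth.
- bot.sign_off(): hands the job in; it is judged then, once.
Trained networks look in a picture, given as the dict that the camera call returned (one of the last four; its "shot" number tells which), for a name from the list of things; names that differ only in an ending like _2 or _b are one class to them, and where a whole thing is asked for, a point or a joint stands for the part that bears it (a point fixed in the world has none). Each returns a list of dicts, best first, with "p" (0 to 1); they miss things now and then, are a little off and sometimes report something else, mostly with a low value. They report only what shows in the picture. A call takes as long as a camera call.
- bot.regions_of(picture, label): "mask" (384x512 bool, what is visible of it) and "at" ([column, row] in pixels, amid what is visible of it).
- bot.landmark_of(picture, label): "at" ([column, row] in pixels: a listed point, or the origin of a listed thing).
The state is a dict: "clock": time; "joints": joint angles; "qvel": joint speeds; "tau": joint torques, N m; "tool_pos": TCP position; "tool_rot": TCP orientation; "ft_force": force on the tool from outside, world axes, zero at the start; "ft_torque": the same for the moment, N m; "opening": finger opening in m; "grip_force": force on a finger pad.
Only numpy, scipy, OpenCV 4.12 (cv2) and the standard library are available. Lean on these libraries where they do the work, as an engineer would, in place of code of your own. Each camera call takes 0.05 s, during which the arm holds its last target. There are 200 camera calls.

## Working session

There is one attempt and no reset: what is moved stays moved. The work goes in short steps, Python scripts to look and compute and a tool call to move; the robot and the scene stay as the last step left them, time stands still between calls to the robot, and variables do not carry over. Pictures are saved under pics/ and viewed, at most 10 in all, crops included, and the job is handed in when it is done.

Besides the shell and the picture viewer there is one more tool, called by a JSON object that holds its "method" and its "body". carry_out: Moves the arm, as the interface text tells. Its arguments: {"type":"object","properties":{"motion":{"type":"array"},"squeeze":{"type":"number"}},"required":["motion"]}

```bash
mkdir -p pics; cat > h.py <<'E'
import numpy as np, cv2
from rig import bot
def ray(c,uv):
    R=cv2.Rodrigues(np.array(c['rvec'],float))[0]; t=np.array(c['tvec'],float).ravel()
    d=R.T@np.array([(uv[0]-c['cx'])/c['fx'],(uv[1]-c['cy'])/c['fy'],1.]); return -R.T@t,d
def onz(c,uv,z):
    o,d=ray(c,uv); return o+d*(z-o[2])/d[2]
E
python3 - <<'E'
from h import *
Z=dict(switch_box=0,isolator_axis=.082,isolator_post=.086,selector_axis=.082,selector_post=.086,tin=0,driver=0,zip_case=0)
ims=[]
for n in ("top","scene"):
    c=bot.camera(n); im=c['image'].copy(); print(n)
    for l,z in Z.items():
        r=bot.landmark_of(c,l)[:1]
        for k in r:
            print(l,round(k['p'],2),np.round(k['at'],1),np.round(onz(c,k['at'],z),4))
            cv2.circle(im,tuple(int(v) for v in k['at']),2,(0,0,255),-1)
    ims.append(im); cv2.imwrite(f'pics/{n}1.png',im)
o=bot.get_obs(); print(o)
E
```

```text
top
switch_box 0.56 [240.4 238.5] [ 0.5345 -0.1817  0.    ]
isolator_axis 0.93 [217. 225.] [ 0.56   -0.1232  0.082 ]
isolator_post 0.69 [210.2 250.2] [ 0.4947 -0.109   0.086 ]
selector_axis 0.72 [263.  244.8] [ 0.5126 -0.2428  0.082 ]
selector_post 0.56 [283.4 254.5] [ 0.4893 -0.295   0.086 ]
tin 0.88 [196.  141.6] [ 0.8068 -0.0458  0.    ]
driver 0.7 [329.3 244.1] [ 0.5262 -0.4249  0.    ]
zip_case 0.68 [261.7 158.5] [ 0.7623 -0.2342  0.    ]
scene
switch_box 0.66 [209.2 218.8] [ 0.529  -0.1795  0.    ]
isolator_axis 0.79 [209.1 174.7] [ 0.5587 -0.1227  0.082 ]
isolator_post 0.83 [176.1 176.1] [ 0.4891 -0.0984  0.086 ]
selector_axis 0.71 [205.8 221.6] [ 0.5056 -0.2429  0.082 ]
selector_post 0.61 [206.3 247.8] [ 0.4836 -0.3052  0.086 ]
tin 0.98 [290.2 149.2] [ 0.8107 -0.0552  0.    ]
driver 0.59 [254.2 306.8] [ 0.5322 -0.4202  0.    ]
zip_case 0.85 [312.7 199.7] [ 0.7761 -0.2338  0.    ]
{'clock': 0.9, 'joints': array([-1.33239771e+00,  1.30376205e-01,  1.48821486e+00, -4.76711926e-05,
        1.52300058e+00, -8.53701153e-02]), 'qvel': array([-0.00046981,  0.00066079,  0.0003182 , -0.00015878, -0.00055631,
        0.00085394]), 'tau': array([-6.72722545e-04, -5.69313812e+01, -5.00875998e+01, -4.39694913e-04,
        6.03018943e-04, -8.27250055e-07]), 'tool_pos': array([ 0.19091421, -0.56881462,  0.40469827]), 'tool_rot': array([ 3.10051217e+00,  5.06359094e-01, -7.44570365e-05]), 'ft_force': array([ 0.5077354 , -0.48109061,  0.55643114]), 'ft_torque': array([ 0.03264809,  0.04392714, -0.00019141]), 'grip_force': 0.0, 'opening': 0.08570631730043093}
```

View pics/top1.png

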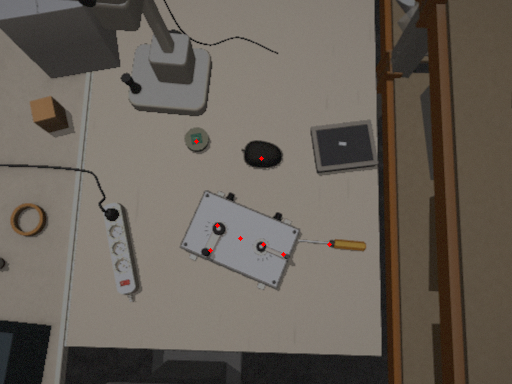

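View pics/scene1.png

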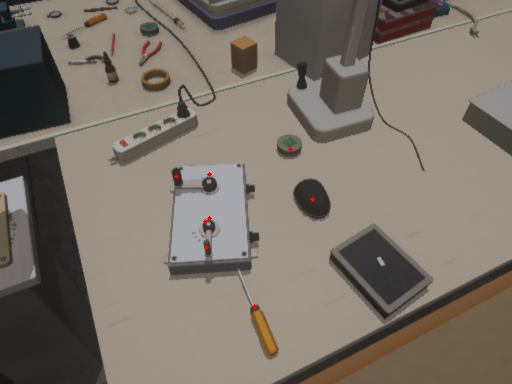

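{"method": "carry_out", "body": {"motion": [[3.5,-2.7,0,-8.5,0],[7,-5.4,0,-17,0],[10.5,-8.1,0,-25.5,0],[14,-10.8,0,-34,0],[17.5,-13.5,0,-42.5,0],[21,-16.2,0,-51,0],[24.5,-18.9,0,-59.5,0],[28,-21.6,0,-68,0]], "squeeze": 20}}

```text
clock: 1.7
tool_pos: [0.3883, -0.2733, 0.405]
tool_rot: [2.28, 2.16, 0.0]
ft_force: [1.3, -0.2, -0.5]
opening: 0.0002
grip_force: 0.0
```

```bash
cat >> h.py <<'E'
TH=np.radians(-22.6); C=np.array([.5335,-.182])
XB=np.array([np.cos(TH),np.sin(TH)]); YB=np.array([-XB[1],XB[0]])
AX=dict(iso=C+.06*YB, sel=C-.06*YB)
def state():
    o=bot.get_obs(); r=cv2.Rodrigues(o['tool_rot'])[0]
    return o,o['tool_pos'],np.arctan2(r[1,0],r[0,0])
def rows(targets):
    """targets: x,y,z,psi(deg) world -> tool shifts cm, turn deg"""
    o,p,s=state(); x=np.array([np.cos(s),np.sin(s)]); y=np.array([x[1],-x[0]])
    for t in targets:
        d=np.array(t[:2])-p[:2]; turn=-((t[3]-np.degrees(s)+180)%360-180)
        print([round(100*d@x,2),round(100*d@y,2),round(100*(p[2]-t[2]),2),round(turn,1),0])
def pose(l,q,back,z=.247,r=.07):
    """shut-finger pose with lever l at q (rad), finger centre 'back' m behind post"""
    a=TH+(np.pi if l=='iso' else -np.pi/2)-q
    u=np.array([np.cos(a),np.sin(a)]); tg=np.array([u[1],-u[0]])
    p=AX[l]+r*u-back*tg
    return [*p,z,np.degrees(a)+(0 if l=='iso' else 180)]
def show():
    o,p,s=state()
    for l in AX:
        a0=TH+(np.pi if l=='iso' else -np.pi/2); d=p[:2]-AX[l]
        a=(a0-np.arctan2(d[1],d[0])+np.pi)%(2*np.pi)-np.pi
        print(l,'r',round(np.hypot(*d),4),'q',round(a,3))
    y=np.array([np.sin(s),-np.cos(s)]);x=np.array([np.cos(s),np.sin(s)])
    f=o['ft_force']; print('t',round(o['clock'],2),'pos',np.round(p,4),'psi',round(np.degrees(s),1),'F tool x,y',np.round([f[:2]@x,f[:2]@y],2),'open',round(o['opening'],4))
E
python3 -c "
from h import *
show(); print(bot.finger_overhang)
rows([pose('iso',0,.038,z=.30),pose('iso',0,.038)])"
```

```text
iso r 0.2233 q -1.111
sel r 0.1273 q 0.89
t 1.7 pos [ 0.3883 -0.2733  0.405 ] psi 86.9 F tool x,y [-0.08  1.34] open 0.0002
0.1734
[np.float64(14.32), np.float64(8.14), np.float64(10.5), np.float64(-70.5), 0]
[np.float64(14.32), np.float64(8.14), np.float64(15.8), np.float64(-70.5), 0]
```

{"method": "carry_out", "body": {"motion": [[2.9,1.6,1.5,-8.5,0],[5.8,3.2,3.0,-17,0],[8.7,4.8,4.5,-25.5,0],[11.5,6.5,6,-34,0],[14.3,8.1,8,-42.5,0],[14.3,8.1,10,-51,0],[14.3,8.1,10,-59.5,0],[14.3,8.1,10,-68,0]]}}

```text
clock: 2.5
tool_pos: [0.4769, -0.1365, 0.3036]
tool_rot: [-0.681, -3.065, -0.0]
ft_force: [-0.1, 1.2, 0.5]
opening: 0.0001
grip_force: 0.0
```

```bash
python3 - <<'E'
from h import *
show(); rows([pose('iso',0,.038)])
ims=[]
for n in ("top","scene"):
    c=bot.camera(n); r=bot.landmark_of(c,'isolator_post')[:1]
    for k in r: print(n,k['p'],onz(c,k['at'],.086)); uv=k['at']
    ims.append(cv2.resize(c['image'][140:300,130:330] if n=="top" else c['image'][110:270,110:310],None,fx=2,fy=2,interpolation=cv2.INTER_CUBIC))
cv2.imwrite('pics/a.png',np.hstack(ims))
E
```

```text
iso r 0.0803 q -0.518
sel r 0.1064 q 2.426
t 2.5 pos [ 0.4769 -0.1365  0.3036] psi 155.0 F tool x,y [0.58 1.05] open 0.0001
[np.float64(0.03), np.float64(0.17), np.float64(5.66), np.float64(-2.4), 0]
scene 0.89 [ 0.48779906 -0.09746239  0.086     ]
```

View pics/a.png

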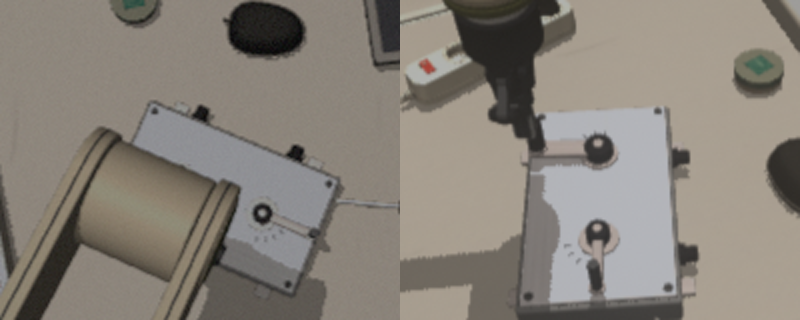

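The left crop (top) shows the arm hiding the isolator, while the selector is still at its start. The right crop (scene) shows the shut fingers above and in front of the isolator post near (535,145). I'll descend.

{"method": "carry_out", "body": {"motion": [[0,0.1,2,-2.4,0],[0,0.1,4,-2.4,0],[0,0.1,5.7,-2.4,0],[0,0.1,5.7,-2.4,0],[0,0.1,5.7,-2.4,0]]}}

```text
clock: 3.2
tool_pos: [0.4775, -0.1363, 0.248]
tool_rot: [-0.631, -3.077, -0.0]
ft_force: [0.2, -0.2, -0.2]
opening: 0.0001
grip_force: 0.0
```

```bash
python3 -c "
from h import *
show(); rows([pose('iso',q,.0245) for q in (0,.1,.2,.3,.4,.5)])"
```

```text
iso r 0.0796 q -0.516
sel r 0.1063 q 2.432
t 3.2 pos [ 0.4775 -0.1363  0.248 ] psi 156.8 F tool x,y [-0.29 -0.05] open 0.0001
[np.float64(0.09), np.float64(1.48), np.float64(0.1), np.float64(-0.6), 0]
[np.float64(0.31), np.float64(2.19), np.float64(0.1), np.float64(5.1), 0]
[np.float64(0.45), np.float64(2.92), np.float64(0.1), np.float64(10.9), 0]
[np.float64(0.52), np.float64(3.65), np.float64(0.1), np.float64(16.6), 0]
[np.float64(0.52), np.float64(4.4), np.float64(0.1), np.float64(22.3), 0]
[np.float64(0.45), np.float64(5.13), np.float64(0.1), np.float64(28.1), 0]
```

{"method": "carry_out", "body": {"motion": [[0.1,0.8,0,0,0],[0.1,1.5,0,0,0],[0.3,2.2,0,5,0],[0.4,2.9,0,11,0],[0.5,3.6,0,16.5,0],[0.5,4.0,0,19.5,0],[0.5,4.4,0,22,0]]}}

```text
clock: 3.9
tool_pos: [0.4908, -0.0933, 0.2488]
tool_rot: [1.206, 2.899, -0.001]
ft_force: [0.1, -3.6, 0.8]
opening: -0.0001
grip_force: 1.2
```

```bash
python3 -c "
from h import *
show(); rows([pose('iso',q,.0245) for q in (.4,.5,.6,.7,.75)])"
```

```text
iso r 0.0737 q 0.075
sel r 0.1454 q 2.612
t 3.9 pos [ 0.4908 -0.0933  0.2488] psi 134.8 F tool x,y [-2.68 -2.46] open -0.0001
[np.float64(0.02), np.float64(-0.09), np.float64(0.18), np.float64(0.3), 0]
[np.float64(0.22), np.float64(0.62), np.float64(0.18), np.float64(6.1), 0]
[np.float64(0.35), np.float64(1.35), np.float64(0.18), np.float64(11.8), 0]
[np.float64(0.41), np.float64(2.09), np.float64(0.18), np.float64(17.5), 0]
[np.float64(0.42), np.float64(2.46), np.float64(0.18), np.float64(20.4), 0]
```

{"method": "carry_out", "body": {"motion": [[0.1,0.3,0,3,0],[0.2,0.65,0,6,0],[0.3,1.0,0,9,0],[0.3,1.35,0,12,0],[0.4,1.7,0,14.5,0],[0.4,1.7,0,14.5,0]]}}

```text
clock: 4.5
tool_pos: [0.4999, -0.0783, 0.2485]
tool_rot: [1.56, 2.725, 0.001]
ft_force: [-0.5, 0.7, -0.4]
opening: -0.0002
grip_force: 0.0
```

```bash
python3 - <<'E'
from h import *
show(); rows([pose('iso',q,.0245) for q in (.65,.7,.75,.8,.85,.9)])
for n in ("top","scene"):
    c=bot.camera(n)
    for l in ("isolator_post","isolator_axis"):
        for k in bot.landmark_of(c,l)[:1]: print(n,l,round(k['p'],2),onz(c,k['at'],.086 if 'post' in l else .082))
    if n=="scene": cv2.imwrite('pics/b.png',cv2.resize(c['image'][110:270,110:310],None,fx=3,fy=3,interpolation=cv2.INTER_CUBIC))
E
```

```text
iso r 0.0745 q 0.312
sel r 0.1595 q 2.681
t 4.5 pos [ 0.4999 -0.0783  0.2485] psi 120.4 F tool x,y [ 0.81 -0.09] open -0.0002
[np.float64(-0.03), np.float64(0.02), np.float64(0.15), np.float64(0.3), 0]
[np.float64(0.09), np.float64(0.37), np.float64(0.15), np.float64(3.1), 0]
[np.float64(0.18), np.float64(0.73), np.float64(0.15), np.float64(6.0), 0]
[np.float64(0.26), np.float64(1.09), np.float64(0.15), np.float64(8.9), 0]
[np.float64(0.31), np.float64(1.46), np.float64(0.15), np.float64(11.7), 0]
[np.float64(0.35), np.float64(1.83), np.float64(0.15), np.float64(14.6), 0]
top isolator_axis 0.66 [ 0.55643424 -0.13335936  0.082     ]
scene isolator_post 0.64 [ 0.5158586  -0.45489146  0.086     ]
scene isolator_axis 0.94 [ 0.5601139  -0.12165272  0.082     ]
```

View pics/b.png

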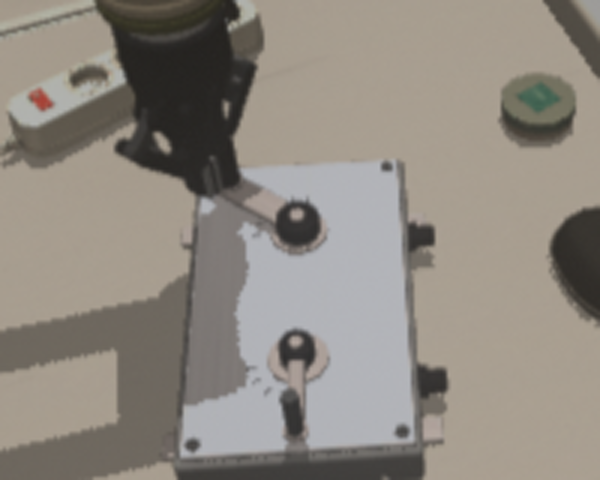

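The scene crop shows the isolator lever swung about 30° or more by the fingers near (215,180), with the selector still at its start. From here I go in small steps.

{"method": "carry_out", "body": {"motion": [[0.1,0.35,0,3,0],[0.2,0.7,0,6,0],[0.25,0.9,0,7.5,0],[0.25,0.9,0,7.5,0]]}}

```text
clock: 5.2
tool_pos: [0.5059, -0.0721, 0.2477]
tool_rot: [-1.735, -2.619, 0.0]
ft_force: [-1.0, 0.4, 0.8]
opening: -0.0
grip_force: 0.4
```

{"method": "carry_out", "body": {"motion": [[0.06,0.17,0,1.4,0],[0.12,0.35,0,2.9,0],[0.12,0.35,0,2.9,0]]}}

```text
clock: 5.5
tool_pos: [0.5087, -0.0696, 0.2477]
tool_rot: [1.802, 2.573, 0.0]
ft_force: [-1.3, 0.1, 0.2]
opening: -0.0
grip_force: 0.6
```

{"method": "carry_out", "body": {"motion": [[0.06,0.17,0,1.4,0],[0.12,0.35,0,2.9,0],[0.12,0.35,0,2.9,0]]}}

```text
clock: 5.8
tool_pos: [0.5117, -0.0672, 0.2477]
tool_rot: [1.867, 2.527, 0.0]
ft_force: [-0.7, 0.8, 0.9]
opening: 0.0003
grip_force: 0.5
```

{"method": "carry_out", "body": {"motion": [[0.06,0.17,0,1.4,0],[0.12,0.35,0,2.9,0],[0.12,0.35,0,2.9,0]]}}

```text
clock: 6.1
tool_pos: [0.5147, -0.0651, 0.2477]
tool_rot: [1.93, 2.479, 0.0]
ft_force: [-1.0, -0.8, 0.7]
opening: -0.0001
grip_force: 0.4
```

{"method": "carry_out", "body": {"motion": [[0.06,0.17,0,1.4,0],[0.12,0.35,0,2.9,0],[0.12,0.35,0,2.9,0]]}}

```text
clock: 6.4
tool_pos: [0.5178, -0.0631, 0.2477]
tool_rot: [1.992, 2.429, 0.0]
ft_force: [-1.5, -0.9, -0.2]
opening: -0.0001
grip_force: 0.5
```

{"method": "carry_out", "body": {"motion": [[0.06,0.17,0,1.4,0],[0.12,0.35,0,2.9,0],[0.12,0.35,0,2.9,0]]}}

```text
clock: 6.7
tool_pos: [0.5204, -0.0614, 0.2476]
tool_rot: [-2.053, -2.376, 0.002]
ft_force: [-6.8, -2.4, 4.4]
opening: -0.0001
grip_force: 3.6
```

{"method": "carry_out", "body": {"motion": [[0.03,0.1,0,0.8,0],[0.03,0.1,0,0.8,0],[0.03,0.1,0,0.8,0]]}}

```text
clock: 7.0
tool_pos: [0.521, -0.0611, 0.2476]
tool_rot: [-2.068, -2.362, 0.003]
ft_force: [-9.2, -1.8, 5.7]
opening: -0.0
grip_force: 4.9
```

```bash
python3 -c "
from h import *
show()"
```

```text
iso r 0.0746 q 0.68
sel r 0.1767 q 2.807
t 7.0 pos [ 0.521  -0.0611  0.2476] psi 97.6 F tool x,y [-0.62 -9.33] open -0.0
```

Stop felt: 9 N at the post, rising about 2.5 N per mm. I'll back off and rise.

{"method": "carry_out", "body": {"motion": [[0,-1,0,0,0],[0,-2.5,0,0,0],[0,-2.5,-3,0,0],[0,-2.5,-6,0,0],[0,-2.5,-6,0,0]]}}

```text
clock: 7.5
tool_pos: [0.4984, -0.0645, 0.3127]
tool_rot: [2.064, 2.358, 0.007]
ft_force: [0.7, 0.0, 0.3]
opening: 0.0001
grip_force: 0.0
```

```bash
python3 -c "
from h import *
show();c=bot.camera('scene')
for l in ('selector_post','isolator_post'):
    print([ (round(k['p'],2),np.round(onz(c,k['at'],.086),4)) for k in bot.landmark_of(c,l)[:1]])
print(pose('iso',1.0,0),pose('sel',0,0))
rows([pose('sel',0,.034,z=.307),pose('sel',0,.034)])"
```

```text
iso r 0.085 q 0.424
sel r 0.1733 q 2.678
t 7.5 pos [ 0.4984 -0.0645  0.3127] psi 97.6 F tool x,y [-0.04  0.68] open 0.0001
[(0.77, array([ 0.4819, -0.2975,  0.086 ]))]
[(0.61, array([ 0.5456, -0.0569,  0.086 ]))]
[np.float64(0.5442769721751792), np.float64(-0.05769306880498683), 0.247, np.float64(100.10422048691768)] [np.float64(0.48354160805422547), np.float64(-0.3020173282246875), 0.247, np.float64(67.39999999999999)]
[np.float64(-25.12), np.float64(-1.53), np.float64(0.04), np.float64(30.2), 0]
[np.float64(-25.12), np.float64(-1.53), np.float64(6.04), np.float64(30.2), 0]
```

{"method": "carry_out", "body": {"motion": [[-5,-0.3,0,6,0],[-10,-0.6,0,12,0],[-15,-0.9,0,18,0],[-20,-1.2,0,24,0],[-25.1,-1.5,0,30,0],[-25.1,-1.5,0,30,0],[-25.1,-1.5,0,30,0]]}}

```text
clock: 8.35
tool_pos: [0.5147, -0.3159, 0.3055]
tool_rot: [-2.609, -1.744, 0.001]
ft_force: [-1.2, -0.2, -0.5]
opening: -0.0001
grip_force: 0.0
```

```bash
python3 -c "
from h import *
show()
rows([pose('sel',0,.034)])"
```

```text
iso r 0.1939 q -1.748
sel r 0.0786 q -0.449
t 8.35 pos [ 0.5147 -0.3159  0.3055] psi 67.5 F tool x,y [-0.64 -1.04] open -0.0001
[np.float64(0.08), np.float64(-0.01), np.float64(5.85), np.float64(0.1), 0]
```

{"method": "carry_out", "body": {"motion": [[0,0,2,0,0],[0,0,4,0,0],[0,0,5.8,0,0],[0,0,5.8,0,0],[0,-0.6,5.8,0,0],[0,-1.0,5.8,0,0],[0,-1.0,5.8,0,0]]}}

```text
clock: 9.05
tool_pos: [0.5062, -0.3109, 0.251]
tool_rot: [2.608, 1.749, 0.001]
ft_force: [0.6, 0.2, 0.8]
opening: -0.0003
grip_force: 0.0
```

{"method": "carry_out", "body": {"motion": [[0,-0.15,0,0,0],[0,-0.3,0,0,0],[0,-0.3,0,0,0]]}}

```text
clock: 9.35
tool_pos: [0.5036, -0.3102, 0.2503]
tool_rot: [2.609, 1.748, 0.001]
ft_force: [0.3, -0.7, 0.5]
opening: -0.0001
grip_force: 0.4
```

{"method": "carry_out", "body": {"motion": [[-0.04,-0.15,0,1.2,0],[-0.08,-0.3,0,2.4,0],[-0.08,-0.3,0,2.4,0]]}}

```text
clock: 9.65
tool_pos: [0.5004, -0.3098, 0.25]
tool_rot: [2.647, 1.692, 0.0]
ft_force: [2.3, -1.9, 1.7]
opening: -0.0004
grip_force: 1.1
```

{"method": "carry_out", "body": {"motion": [[-0.04,-0.15,0,1.2,0],[-0.08,-0.3,0,2.4,0],[-0.08,-0.3,0,2.4,0]]}}

```text
clock: 9.95
tool_pos: [0.4971, -0.3091, 0.2497]
tool_rot: [-2.682, -1.636, 0.0]
ft_force: [1.7, -1.5, 1.4]
opening: -0.0
grip_force: 0.9
```

{"method": "carry_out", "body": {"motion": [[-0.04,-0.15,0,1.2,0],[-0.08,-0.3,0,2.4,0],[-0.08,-0.3,0,2.4,0]]}}

```text
clock: 10.25
tool_pos: [0.4941, -0.3084, 0.2496]
tool_rot: [-2.715, -1.58, 0.0]
ft_force: [1.0, -1.2, 1.5]
opening: 0.0002
grip_force: 0.7
```

```bash
python3 -c "
from h import *
show();c=bot.camera('scene')
for l in ('selector_post','isolator_post'):
    print([ (round(k['p'],2),np.round(onz(c,k['at'],.086),4)) for k in bot.landmark_of(c,l)[:1]])
for q in (.1,.15,.2,.25): rows([pose('sel',q,.0205)])
cv2.imwrite('pics/c.png',cv2.resize(c['image'][110:270,110:310],None,fx=3,fy=3,interpolation=cv2.INTER_CUBIC))"
```

```text
iso r 0.1922 q -1.634
sel r 0.0728 q -0.168
t 10.25 pos [ 0.4941 -0.3084  0.2496] psi 60.4 F tool x,y [-0.58  1.43] open 0.0002
[(0.4, array([ 0.4765, -0.2935,  0.086 ]))]
[]
[np.float64(0.02), np.float64(0.12), np.float64(0.25), np.float64(-1.2), 0]
[np.float64(-0.08), np.float64(-0.23), np.float64(0.25), np.float64(1.7), 0]
[np.float64(-0.16), np.float64(-0.59), np.float64(0.25), np.float64(4.5), 0]
[np.float64(-0.23), np.float64(-0.94), np.float64(0.25), np.float64(7.4), 0]
```

View pics/c.png

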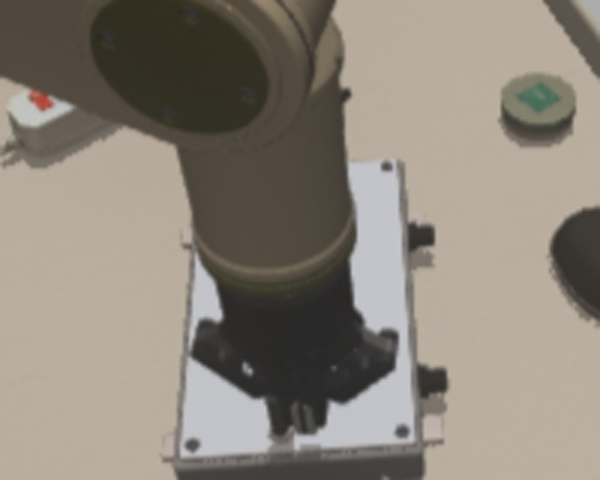

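The scene crop shows the fingers at the selector post near (290,415). The lever has moved about 9 mm at friction force only, so the interlock has released.

{"method": "carry_out", "body": {"motion": [[-0.08,-0.3,0,2.4,0],[-0.15,-0.6,0,4.8,0],[-0.15,-0.6,0,4.8,0]]}}

```text
clock: 10.7
tool_pos: [0.4881, -0.3066, 0.2495]
tool_rot: [-2.778, -1.465, 0.0]
ft_force: [0.1, -0.0, 1.0]
opening: 0.0002
grip_force: 0.2
```

```bash
python3 -c "
from h import *
show()
rows([pose('sel',q,.0205) for q in (.3,.38,.46,.54,.62,.7,.75,.8)])"
```

```text
iso r 0.1926 q -1.602
sel r 0.0727 q -0.082
t 10.7 pos [ 0.4881 -0.3066  0.2495] psi 55.6 F tool x,y [0.04 0.09] open 0.0002
[np.float64(-0.19), np.float64(-0.68), np.float64(0.25), np.float64(5.4), 0]
[np.float64(-0.27), np.float64(-1.26), np.float64(0.25), np.float64(10.0), 0]
[np.float64(-0.32), np.float64(-1.84), np.float64(0.25), np.float64(14.6), 0]
[np.float64(-0.31), np.float64(-2.43), np.float64(0.25), np.float64(19.2), 0]
[np.float64(-0.26), np.float64(-3.01), np.float64(0.25), np.float64(23.7), 0]
[np.float64(-0.16), np.float64(-3.58), np.float64(0.25), np.float64(28.3), 0]
[np.float64(-0.07), np.float64(-3.94), np.float64(0.25), np.float64(31.2), 0]
[np.float64(0.03), np.float64(-4.29), np.float64(0.25), np.float64(34.1), 0]
```

{"method": "carry_out", "body": {"motion": [[-0.12,-0.4,0,3,0],[-0.2,-0.8,0,6.5,0],[-0.27,-1.26,0,10,0],[-0.3,-1.6,0,12.5,0],[-0.31,-2.0,0,16,0],[-0.31,-2.43,0,19.2,0],[-0.31,-2.43,0,19.2,0]]}}

```text
clock: 11.4
tool_pos: [0.4663, -0.2953, 0.2494]
tool_rot: [-2.983, -0.983, 0.001]
ft_force: [0.7, 0.3, 0.7]
opening: -0.0001
grip_force: 0.0
```

```bash
python3 -c "
from h import *
show()
rows([pose('sel',q,.0205) for q in (.6,.7,.75,.8,.85,.9,.95,1.,1.05,1.1,1.15)])"
```

```text
iso r 0.1913 q -1.474
sel r 0.0728 q 0.257
t 11.4 pos [ 0.4663 -0.2953  0.2494] psi 36.5 F tool x,y [0.76 0.15] open -0.0001
[np.float64(-0.12), np.float64(-0.41), np.float64(0.24), np.float64(3.5), 0]
[np.float64(-0.25), np.float64(-1.12), np.float64(0.24), np.float64(9.2), 0]
[np.float64(-0.28), np.float64(-1.49), np.float64(0.24), np.float64(12.0), 0]
[np.float64(-0.3), np.float64(-1.85), np.float64(0.24), np.float64(14.9), 0]
[np.float64(-0.3), np.float64(-2.22), np.float64(0.24), np.float64(17.8), 0]
[np.float64(-0.28), np.float64(-2.58), np.float64(0.24), np.float64(20.6), 0]
[np.float64(-0.25), np.float64(-2.94), np.float64(0.24), np.float64(23.5), 0]
[np.float64(-0.19), np.float64(-3.3), np.float64(0.24), np.float64(26.4), 0]
[np.float64(-0.12), np.float64(-3.66), np.float64(0.24), np.float64(29.2), 0]
[np.float64(-0.03), np.float64(-4.01), np.float64(0.24), np.float64(32.1), 0]
[np.float64(0.08), np.float64(-4.36), np.float64(0.24), np.float64(35.0), 0]
```

{"method": "carry_out", "body": {"motion": [[-0.12,-0.4,0,3.5,0],[-0.2,-0.8,0,6.5,0],[-0.25,-1.1,0,9,0],[-0.28,-1.5,0,12,0],[-0.3,-1.85,0,15,0],[-0.3,-2.2,0,18,0],[-0.28,-2.6,0,20.6,0],[-0.28,-2.6,0,20.6,0]]}}

```text
clock: 12.2
tool_pos: [0.4487, -0.2762, 0.2495]
tool_rot: [-3.111, -0.436, 0.001]
ft_force: [0.2, -0.0, 0.4]
opening: -0.0002
grip_force: 0.1
```

```bash
python3 -c "
from h import *
show()
rows([pose('sel',q,.0205) for q in (.95,1.,1.05,1.1,1.15,1.2,1.25)])"
```

```text
iso r 0.1844 q -1.341
sel r 0.0729 q 0.615
t 12.2 pos [ 0.4487 -0.2762  0.2495] psi 16.0 F tool x,y [0.21 0.09] open -0.0002
[np.float64(-0.1), np.float64(-0.35), np.float64(0.25), np.float64(3.0), 0]
[np.float64(-0.17), np.float64(-0.71), np.float64(0.25), np.float64(5.8), 0]
[np.float64(-0.23), np.float64(-1.07), np.float64(0.25), np.float64(8.7), 0]
[np.float64(-0.27), np.float64(-1.43), np.float64(0.25), np.float64(11.6), 0]
[np.float64(-0.29), np.float64(-1.79), np.float64(0.25), np.float64(14.4), 0]
[np.float64(-0.29), np.float64(-2.16), np.float64(0.25), np.float64(17.3), 0]
[np.float64(-0.28), np.float64(-2.52), np.float64(0.25), np.float64(20.2), 0]
```

{"method": "carry_out", "body": {"motion": [[-0.1,-0.35,0,3,0],[-0.17,-0.7,0,6,0],[-0.23,-1.07,0,8.7,0],[-0.27,-1.43,0,11.6,0],[-0.29,-1.8,0,14.4,0],[-0.29,-2.16,0,17.3,0],[-0.29,-2.16,0,17.3,0]]}}

```text
clock: 12.9
tool_pos: [0.44, -0.2563, 0.2495]
tool_rot: [-3.141, 0.036, 0.001]
ft_force: [-0.3, -0.7, 0.7]
opening: -0.0001
grip_force: 0.1
```

```bash
python3 -c "
from h import *
show()
rows([pose('sel',q,.0205) for q in (1.25,1.3)])"
```

```text
iso r 0.1743 q -1.233
sel r 0.0729 q 0.914
t 12.9 pos [ 0.44   -0.2563  0.2495] psi -1.3 F tool x,y [-0.33  0.68] open -0.0001
[np.float64(-0.1), np.float64(-0.36), np.float64(0.25), np.float64(2.9), 0]
[np.float64(-0.17), np.float64(-0.71), np.float64(0.25), np.float64(5.8), 0]
```

{"method": "carry_out", "body": {"motion": [[-0.06,-0.17,0,1.4,0],[-0.1,-0.35,0,2.9,0],[-0.1,-0.35,0,2.9,0]]}}

```text
clock: 13.2
tool_pos: [0.4391, -0.2528, 0.2496]
tool_rot: [-3.139, 0.12, 0.001]
ft_force: [-0.9, -1.5, -0.6]
opening: 0.0002
grip_force: 0.7
```

{"method": "carry_out", "body": {"motion": [[-0.06,-0.17,0,1.4,0],[-0.1,-0.35,0,2.9,0],[-0.1,-0.35,0,2.9,0]]}}

```text
clock: 13.5
tool_pos: [0.4384, -0.249, 0.2496]
tool_rot: [-3.135, 0.2, 0.0]
ft_force: [-0.3, -2.1, -0.1]
opening: -0.0004
grip_force: 0.6
```

{"method": "carry_out", "body": {"motion": [[-0.06,-0.17,0,1.4,0],[-0.1,-0.35,0,2.9,0],[-0.1,-0.35,0,2.9,0]]}}

```text
clock: 13.8
tool_pos: [0.4379, -0.2454, 0.2497]
tool_rot: [-3.129, 0.28, 0.0]
ft_force: [-1.4, -1.6, -0.4]
opening: -0.0002
grip_force: 0.5
```

{"method": "carry_out", "body": {"motion": [[-0.06,-0.15,0,1.4,0],[-0.1,-0.3,0,2.5,0],[-0.1,-0.3,0,2.5,0]]}}

```text
clock: 14.1
tool_pos: [0.4375, -0.2424, 0.2497]
tool_rot: [-3.122, 0.347, -0.0]
ft_force: [-0.6, -0.6, -0.7]
opening: -0.0
grip_force: 0.6
```

{"method": "carry_out", "body": {"motion": [[-0.04,-0.15,0,1.2,0],[-0.08,-0.3,0,2.5,0],[-0.08,-0.3,0,2.5,0]]}}

```text
clock: 14.4
tool_pos: [0.4373, -0.2395, 0.2497]
tool_rot: [3.113, -0.416, 0.0]
ft_force: [-1.3, -3.9, -2.0]
opening: -0.0002
grip_force: 2.1
```

{"method": "carry_out", "body": {"motion": [[-0.02,-0.1,0,0.8,0],[-0.04,-0.15,0,1.2,0],[-0.04,-0.15,0,1.2,0]]}}

```text
clock: 14.7
tool_pos: [0.4372, -0.2385, 0.2498]
tool_rot: [3.108, -0.447, 0.0]
ft_force: [-2.0, -7.1, -1.9]
opening: -0.0
grip_force: 3.7
```

```bash
python3 -c "
from h import *
show()"
```

```text
iso r 0.1636 q -1.148
sel r 0.0732 q 1.162
t 14.7 pos [ 0.4372 -0.2385  0.2498] psi -16.4 F tool x,y [0.03 7.37] open -0.0
```

Stop felt at 7.4 N. I'll let go, rise and check.

{"method": "carry_out", "body": {"motion": [[0,0.5,0,0,0],[0,2,0,0,0],[0,3,0,0,0],[0,3,-4,0,0],[0,3,-9,0,0],[-3,6,-12,0,0],[-5,10,-14,0,0],[-5,12,-14,0,0]]}}

```text
clock: 15.5
tool_pos: [0.3537, -0.3417, 0.3943]
tool_rot: [3.104, -0.448, 0.007]
ft_force: [-0.2, -0.6, 0.0]
opening: -0.0002
grip_force: 0.0
```

```bash
python3 - <<'E'
from h import *
show();c=bot.camera('scene')
for l in ('selector','isolator'):
    for k in bot.landmark_of(c,l+'_post')[:1]:
        p=onz(c,k['at'],.086)[:2]; ax=AX[l[:3]]; d=p-ax
        a0=TH+(np.pi if l=='isolator' else -np.pi/2)
        print(l,round(k['p'],2),p,'q',(a0-np.arctan2(d[1],d[0])+np.pi)%(2*np.pi)-np.pi)
for l in ('tin','driver','zip_case'): print(l,[np.round(onz(c,k['at'],0),3) for k in bot.landmark_of(c,l)[:1]])
cv2.imwrite('pics/d.png',cv2.resize(c['image'][110:360,110:360],None,fx=2.3,fy=2.3,interpolation=cv2.INTER_CUBIC))
E
```

```text
iso r 0.2956 q -1.209
sel r 0.1882 q 0.589
t 15.5 pos [ 0.3537 -0.3417  0.3943] psi -16.4 F tool x,y [-0.05  0.65] open -0.0002
selector 0.61 [ 0.445405   -0.22127371] q 1.4192974750479532
isolator 0.92 [ 0.53891907 -0.05699537] q 0.9281898317436372
tin [array([ 0.805, -0.053,  0.   ])]
driver [array([ 0.527, -0.422,  0.   ])]
zip_case [array([ 0.769, -0.24 ,  0.   ])]
```

View pics/d.png

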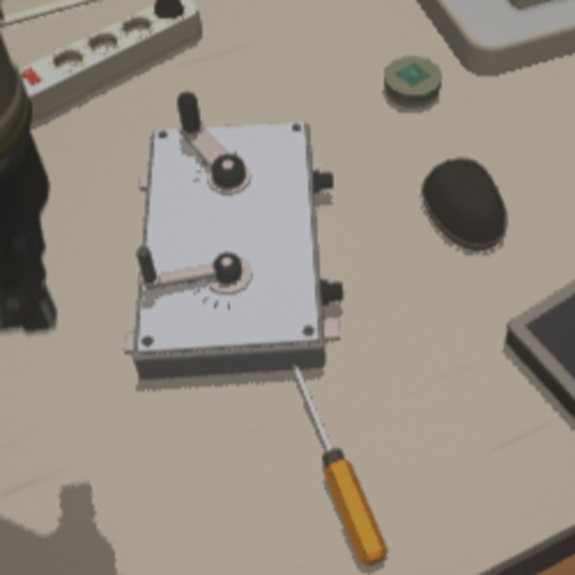

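The crop shows the isolator post at (190,110), swung over, and the selector post at (147,265), pointing to the front. The other things are undisturbed and the arm is clear. Both levers are home, so I'll hand in.

```bash
python3 -c "
from rig import bot
print(bot.sign_off())"
```

```text
the job is handed in; nothing more can be done
None
```

The job is handed in: I swung both levers to their stops by feel, isolator first (about 9 N at its post, 7 N at the selector's), then let go; the last picture shows both levers swung over and the things round the box where they were.

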